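Vent the cap of a keyed bottle for the autoclave

TASK

Get the amber bottle with the knurled black screw cap ready for the autoclave: keep it upright, turn it so that the rib on its side faces the slot marked by the arrow on the holder, and set it fully down into the holder. Only then screw its black cap on clockwise until it bottoms out, and back it off a quarter turn so that it can vent. Finish with the gripper still holding the cap there (do not let go at the end, so that it cannot creep while it is taped), with the bottle still fully seated, and leave the other things on the bench where they are.

Things in the scene. Friction and masses are not known exactly. Their poses are not given: they have to be found in the camera images.
- bottle: Amber glass bottle, loose, upright, body diameter 55 mm, 111 mm tall with the cap home, 0.2 to 0.4 kg. Origin: centre of its underside; z up along its axis. Foot chamfered 4 mm; body straight up to 58 mm, then the shoulder slopes in to 16.5 mm radius at 73 mm; above 80 mm there is only the cap. It may be lifted and carried by its cap.
- bottle_rib (a point): Middle of the key rib on the bottle's -x side: vertical, round-ended, 8 mm wide, standing out to 36.5 mm from the bottle's axis, from 6 to 34 mm above its underside. This point: on the rib's outer face, 20 mm above the underside.
- holder: Grey plastic bottle holder screwed to the bench (does not move): round flange 100 mm across, 6 mm thick, carrying a slotted cup, inner diameter 59 mm, outer 70 mm, rim 34 mm above the bench. Origin: centre of its underside, z up; slot on its -x side. A seated bottle stands on the flange: same axis, its origin 6 mm above this one, its x axis along the holder's with about 0.07 rad play either way.
- holder_slot (a point): The slot in the holder's cup: vertical, 12 mm wide, open at the top and down to the flange. A raised steel arrow on the flange points in at it. This point: mid width, mid wall (32 mm from the axis), at rim height. The rib in the slot keeps the bottle from turning; the bottle cannot go down with the rib anywhere else.
- cap_shell: Black knurled screw cap on the bottle, 38 mm diameter (39 over the knurl), 29 mm tall. Origin: centre of its lower edge, 82 mm above the bottle's underside when home; z up; it rises 3 mm per turn unscrewed. Already started on its thread; it cannot come off in this range. A small raised rib on its flat top runs from near the centre to the edge on its own -x side and shows how far it has turned.
- cap (a joint): How far the cap is unscrewed from its home stop, rad: 0 = bottomed out, 1.57 = backed off a quarter turn. Grows counter-clockwise seen from above (right-hand thread: clockwise tightens). Starts at 1.6 to 2.6. The thread drags with about 0.06 N m; at 0 it meets a hard stop, where the torque rises or the fingers slip round.
- petri_0: Bystander: clear round petri dish with lid, 58 mm across, 16 mm tall, loose; leave it. Origin: centre of its underside.
- timer: Bystander: white bench timer, 62x66x17 mm, loose; leave it. Origin: centre of its underside.
- dropper_1: Bystander: small amber dropper bottle with a white nozzle, 30 mm across, 84 mm tall, loose; leave it. Origin: centre of its underside.
- slide_box: Bystander: green slide box, 34x87x35 mm, loose; leave it. Origin: centre of its underside.
- weigh_boat: Bystander: white weighing boat, 60x60x10 mm, loose; leave it. Origin: centre of its underside.
- marker_0: Bystander: slim black felt marker lying down, 13x124x15 mm, loose; leave it. Origin: centre of its underside.

How it is judged:
By the outcome, as a careful person would: the job done as asked, in the order asked, and still so for the second after the job is handed in, while the arm keeps its last pose, push and grip.
It also fails if it takes over 61 s, if anything falls off the work surface, if the arm or the gripper's body presses on something with over 40 N, if the wrist force passes 120 N, or if a joint passes its speed limit or range.

ROBOT

A 6-joint arm with a two-finger parallel gripper is mounted at the origin on a cart in front of the work surface, level with it; the furniture and walls round the work are solid. World frame = base frame: x ahead of the robot, y to its left, z up, the work surface at z = 0. Lengths are in mm, angles in degrees, forces in N, time in s.
With the tool pointing down it reaches from about 350 to 850 mm from the base axis. Payload 8.1 kg.
Tool frame: the origin (TCP) lies on the mounting face of the last link; the fingertips stand 173 mm ahead of it and the grasp point (between the pads) lies 155 mm ahead of it; z points along the fingers, y is the direction in which the jaws open and shut (so a half turn about z gives the same grasp; the last joint's range is limited). The gripper opens to 85 mm and grips with 20 to 120 N. Pads are 22 mm wide; open, the fingers measure 114 mm over their backs; the gripper's body (76 mm by 85 mm) begins 54 mm behind the grasp point. The pads swing forward as they close: fully open they stand 13 mm farther back than shut.
Start: joints at [58.247, 7.471, 85.268, -0, 87.261, -4.893], TCP at [271.071, 535.283, 404.692] pointing down, gripper open.
Joint ranges: [-169.43, 169.43], [-51.17, 129.36], [1.28, 143.12], [-76.62, 256.62], [0, 156.53], [-152.29, 152.29]. Speed limits (degrees/s): [136.94, 136.94, 159.86, 180, 180, 180].

INTERFACE

Orientations are given as [roll, pitch, yaw] about the fixed x, y, z axes, in that order (R = Rz(yaw) Ry(pitch) Rx(roll)).
In Python, from bench import * gives the robot as it stands.
- The arm moves only by the tool arm_command, never from a script. Its argument "plan" is a list of rows, each an object of numbers: "jaw": the closure, from 0 (fully open) to 1 (shut); "dx", "dy", "dz": the shift along the tool's x, y, z in mm; "wx", "wy", "wz": the turn, a rotation vector about the tool's x, y, z in rad. A call has 1 to 12 rows; each row is the pose to reach, as a shift and turn from the pose commanded when the call began, along the tool's axes at that moment; what a row does not reach only later rows make up. A row lasts 1/10 s, in which the tool goes at most 50 mm and 8.59 degrees, less where a joint would pass 70% of its speed; a pose out of reach is approached as far as the arm can. A call with a gripper value outside its range is refused whole. The fingers move at their own pace and stop on an object; "squeeze" is the grip in N (left out, the last holds). Time passes only in rows, so rows that repeat a pose let the fingers close. It gives the time, the measured TCP pose, the force and the opening at its end, in the units of the state.
- sense(): the state, without advancing time (a new reading comes with each control period).
- snapshot(name): name is "side" or "top" or "wrist"; returns a dict with "pixels" (480x640x3 uint8, red, green, blue), "fx", "fy", "cx", "cy" (pixels), "extrinsics" (4x4, takes a point from camera to world coordinates). Camera axes: x right, y up, looking along -z (the intrinsics and any distortion apply to the point x, -y, -z); pixel columns grow to the right and rows downward; lengths in mm; the calibration is good to about 2 mm. The wrist camera is an equidistant fisheye: a pixel r from the principal point sees the ray r / f radians off the axis. A picture is of the moment at which its call begins. There is no depth.
- hand_in(): hands the job in, once; it reports no verdict.
Trained networks look in the newest picture that a camera, given by its name, has taken for a name from the list of things; names that differ only in an ending like _2 or _b are one class to them, and where a whole thing is asked for, a point or a joint stands for the part that bears it (a point fixed in the world has none). Each returns a list of dicts, best first, with "score" (0 to 1); they miss things now and then, are a little off and sometimes report something else, mostly with a low value. They report only what shows in the picture. A call takes as long as a camera call.
- recognise(camera, target): "box" ([left, top, width, height] in pixels, round what is visible of it).
- pinpoint(camera, target): "pixel" ([column, row] in pixels: a listed point, or the origin of a listed thing).
The state is a dict: "time": time; "joint_pos": joint angles; "qd": joint speeds; "joint_efforts": joint torques, N m; "tool_pos": TCP position; "tcp_rot": TCP orientation; "ft_force": force on the tool from outside, world axes, zero at the start; "wrist_torque": the same for the moment, N m; "finger_gap": finger opening in mm.
Only numpy, scipy, OpenCV 4.12 (cv2) and the standard library are available. Lean on these libraries where they do the work, as an engineer would, in place of code of your own. Each camera call takes 0.05 s, during which the arm holds its last target.

## Working session

There is one attempt and no reset: what is moved stays moved. The work goes in short steps, Python scripts to look and compute and a tool call to move; the robot and the scene stay as the last step left them, time stands still between calls to the robot, and variables do not carry over. Pictures are saved under pics/ and viewed, and the job is handed in when it is done.

Besides the shell and the picture viewer there is one more tool, called as name([rows], argument=value, ...), one row to a line, values as JSON. arm_command: Moves the arm, as the interface text tells. Its arguments: {"type":"object","properties":{"plan":{"type":"array"},"squeeze":{"type":"number"}},"required":["plan"]}

```bash
mkdir -p pics; cat > h.py <<'E'
from bench import *
import numpy as np, cv2
from scipy.spatial.transform import Rotation as R
def snap(n,f):
    s=snapshot(n); cv2.imwrite('pics/'+f+'.png',np.ascontiguousarray(s['pixels'][:,:,::-1])); return s
def ray(s,p,wrist=False):
    x=(p[0]-s['cx'])/s['fx'];y=(p[1]-s['cy'])/s['fy']
    if wrist:
        r=np.hypot(x,y); k=np.tan(r)/r if r>1e-9 else 1; x*=k;y*=k
    E=np.array(s['extrinsics']); d=E[:3,:3]@np.array([x,-y,-1.]); return E[:3,3],d
def atz(s,p,z,wrist=False):
    o,d=ray(s,p,wrist); return o+d*(z-o[2])/d[2]
def proj(s,P):
    E=np.array(s['extrinsics']); c=E[:3,:3].T@(np.array(P)-E[:3,3]); return s['cx']+s['fx']*c[0]/-c[2], s['cy']-s['fy']*c[1]/-c[2]
E
python3 - <<'E'
from h import *
for n in ['top','side']:
    s=snap(n,n+'0'); print(n,s['fx'],s['cx'],s['cy'],np.round(s['extrinsics'],3).tolist(),[k for k in s])
    for t in ['bottle','bottle_rib','holder','holder_slot','cap_shell']:
        try: print(t,[(np.round(q['pixel'],1).tolist(),round(q['score'],2)) for q in pinpoint(n,t)], [(np.round(q['box'],1).tolist(),round(q['score'],2)) for q in recognise(n,t)])
        except Exception as e: print(t,e)
print(sense())
E
```

```text
top 578.6248207437363 325.2023371653339 247.25653756444652 [[-0.006, 0.997, -0.077, 460.881], [-1.0, -0.005, 0.005, -7.855], [0.004, 0.077, 0.997, 1334.166], [0.0, 0.0, 0.0, 1.0]] ['pixels', 'fx', 'fy', 'cx', 'cy', 'extrinsics']
bottle [([367.6, 292.1], 0.78), ([241.2, 204.1], 0.28), ([372.2, 304.6], 0.26)] [([357.9, 278.1, 26.8, 26.8], 0.74)]
bottle_rib [([369.8, 301.2], 0.88), ([319.2, 251.0], 0.43)] [([356.4, 274.9, 30.1, 28.7], 0.58)]
holder [([245.5, 286.7], 0.88)] [([226.4, 265.5, 39.1, 43.9], 0.87), ([435.8, 211.4, 49.8, 6.3], 0.64)]
holder_slot [([334.8, 225.3], 0.67), ([237.5, 297.6], 0.64), ([482.7, 277.3], 0.15)] [([227.3, 265.9, 44.2, 40.7], 0.95), ([366.3, 279.9, 15.9, 16.6], 0.5)]
cap_shell [([374.3, 287.0], 0.55)] [([365.9, 278.3, 14.4, 23.6], 0.82)]
side 546.4140481660321 320.4026725229965 232.81880852100883 [[-0.945, 0.136, -0.296, 143.425], [-0.325, -0.452, 0.83, 1072.104], [-0.021, 0.881, 0.472, 687.52], [0.0, 0.0, 0.0, 1.0]] ['pixels', 'fx', 'fy', 'cx', 'cy', 'extrinsics']
bottle [] []
bottle_rib [] []
holder [([319.0, 301.1], 0.78)] [([297.9, 280.4, 29.5, 32.5], 0.82)]
holder_slot [([330.1, 296.1], 0.7)] [([296.1, 282.2, 31.6, 34.2], 0.85)]
cap_shell [] []
{'time': 1.1, 'joint_pos': array([ 5.82465876e+01,  7.47297201e+00,  8.52680797e+01,  1.52340433e-03,
        8.72635721e+01, -4.89101182e+00]), 'qd': array([-0.02461447, -0.01478012,  0.01275208,  0.04380448,  0.12096521,
       -0.1452852 ]), 'joint_efforts': array([-2.18804475e-03, -5.69362772e+01, -5.00848603e+01, -2.61572241e-04,
        1.73753644e-03, -5.04862362e-05]), 'tool_pos': array([271.06554093, 535.27786278, 404.67069611]), 'tcp_rot': array([-1.79995523e+02, -1.91034898e-03,  1.53137527e+02]), 'ft_force': array([ 0.14313453,  0.44769407, -0.48537972]), 'wrist_torque': array([ 0.03570435, -0.01108624, -0.02619996]), 'finger_gap': 85.56960553148146}
```

View pics/top0.png

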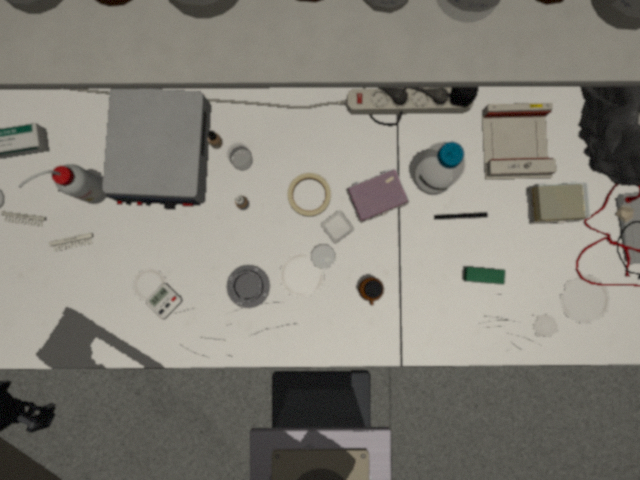

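View pics/side0.png

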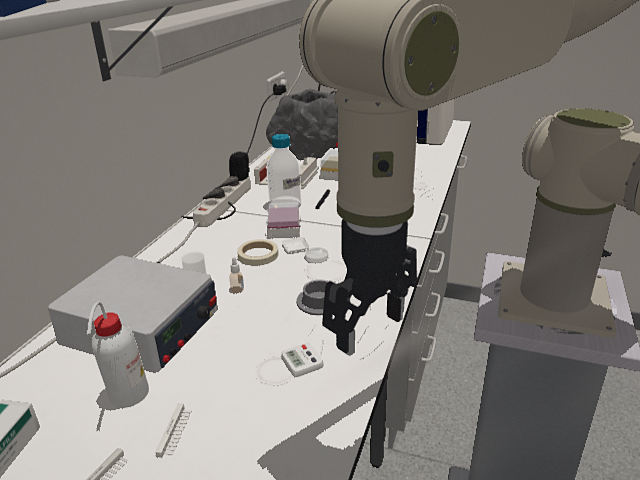

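```bash
python3 - <<'E'
import cv2
a=cv2.imread('pics/top0.png')[240:340,200:420]; cv2.imwrite('pics/top0c.png',cv2.resize(a,None,fx=3.6,fy=3.6,interpolation=cv2.INTER_CUBIC))
a=cv2.imread('pics/side0.png')[230:350,220:380]; cv2.imwrite('pics/side0c.png',cv2.resize(a,None,fx=4.5,fy=4.5,interpolation=cv2.INTER_CUBIC))
E
```

```text
(no output)
```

View pics/top0c.png

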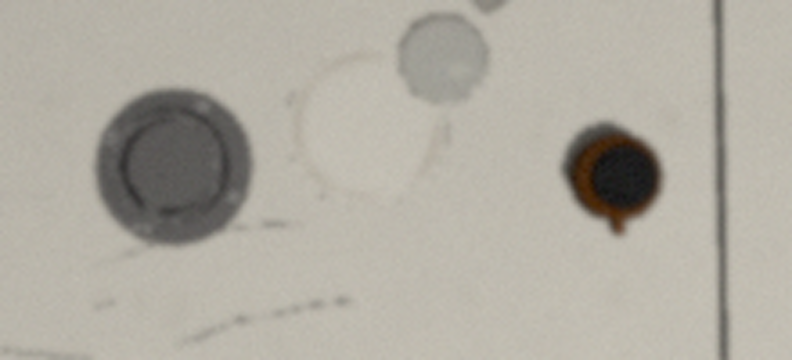

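View pics/side0c.png

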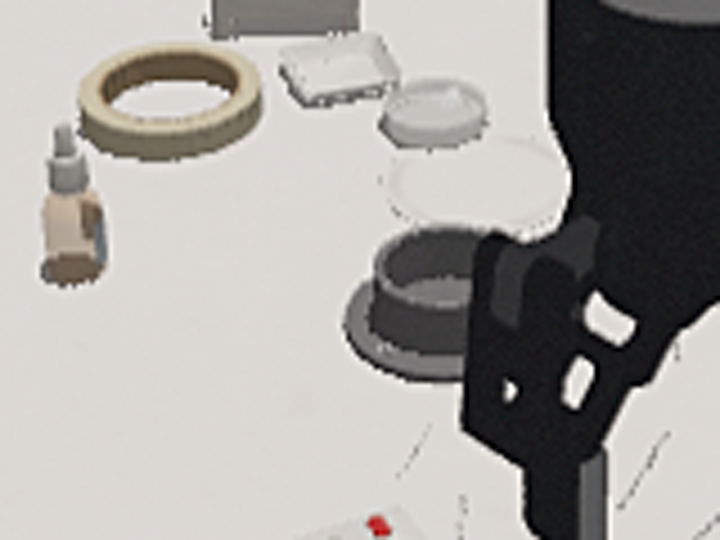

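```bash
python3 - <<'E'
from h import *
s=snapshot('top')
print('holder flange',atz(s,(248.3,286.1),6), 'net',atz(s,(245.5,286.7),0))
print('cap top',atz(s,(200+626/3.6,240+176/3.6),112))
print('cap net',atz(s,(374.3,287),83),'bottle net',atz(s,(367.6,292.1),0),'body shoulder',atz(s,(200+615/3.6,240+176/3.6),50))
print('rib net',atz(s,(369.8,301.2),20),'ribtip',atz(s,(200+619/3.6,240+232/3.6),25))
print('slot net', atz(s,(237.5,297.6),34))
w=snap('wrist','w0'); print(w['fx'],w['cx'],w['cy'],np.round(w['extrinsics'],3).tolist())
E
```

```text
holder flange [474.85881526 162.51484378   6.        ] net [473.58151932 169.71234315   0.        ]
cap top [ 466.39400307 -115.6423227   112.        ]
cap net [ 470.58553256 -119.1367037    83.        ] bottle net [ 459.61576679 -110.96391112    0.        ] body shoulder [ 466.71178047 -114.34175035   50.        ]
rib net [ 439.08102338 -114.1655838    20.        ] ribtip [ 431.85792517 -118.50960985   25.        ]
slot net [449.02680631 182.95510231  34.        ]
371.64829954431775 324.9756310383807 239.88084334439154 [[0.451, -0.859, -0.242, 210.212], [0.892, 0.434, 0.122, 566.781], [-0.0, -0.271, 0.963, 373.911], [0.0, 0.0, 0.0, 1.0]]
```

View pics/w0.png

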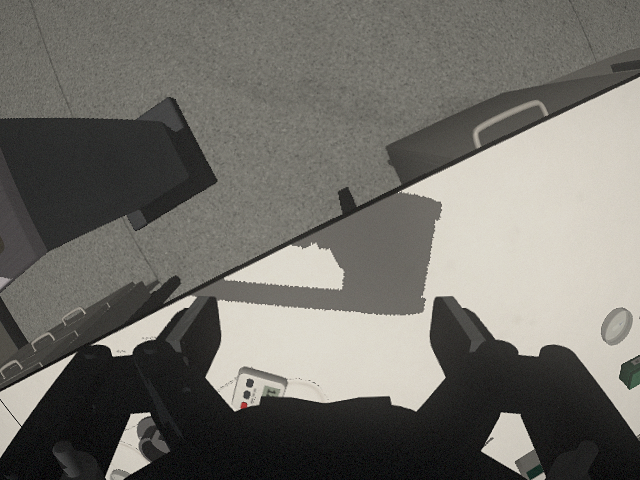

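arm_command([
  {"jaw": 0,"dx": -430,"dy": -240,"dz": 100},
  {"jaw": 0,"dx": -430,"dy": -240,"dz": 100},
  {"jaw": 0,"dx": -430,"dy": -240,"dz": 100},
  {"jaw": 0,"dx": -430,"dy": -240,"dz": 100},
  {"jaw": 0,"dx": -430,"dy": -240,"dz": 100},
  {"jaw": 0,"dx": -430,"dy": -240,"dz": 100},
  {"jaw": 0,"dx": -430,"dy": -240,"dz": 100},
  {"jaw": 0,"dx": -430,"dy": -240,"dz": 100},
  {"jaw": 0,"dx": -430,"dy": -240,"dz": 100},
  {"jaw": 0,"dx": -430,"dy": -240,"dz": 100},
  {"jaw": 0,"dx": -430,"dy": -240,"dz": 100},
  {"jaw": 0,"dx": -430,"dy": -240,"dz": 100},
])

```text
invalid input
```

```bash
python3 - <<'E'
from h import *
w=snap('wrist','w1'); print(np.round(w['extrinsics'],3).tolist())
for t,z in [('holder',0),('holder_slot',34),('bottle',0),('bottle_rib',20),('cap_shell',84)]:
    print(t,[(np.round(q['pixel'],1).tolist(),round(q['score'],2),np.round(atz(w,q['pixel'],z,True),1)) for q in pinpoint('wrist',t)])
s=sense(); print(s['tool_pos'],s['tcp_rot'],s['joint_pos'],s['time'])
E
```

```text
[[0.451, -0.859, -0.242, 210.212], [0.892, 0.434, 0.122, 566.781], [-0.0, -0.271, 0.963, 373.91], [0.0, 0.0, 0.0, 1.0]]
holder [([170.2, 437.6], 0.69, array([475.1, 171.2,   0. ]))]
holder_slot [([155.1, 437.9], 0.84, array([444.9, 182. ,  34. ]))]
bottle []
bottle_rib []
cap_shell []
[271.0698876  535.28831543 404.71025399] [1.79997642e+02 2.18919294e-04 1.53140072e+02] [ 5.82472532e+01  7.47022487e+00  8.52669444e+01 -1.70460729e-05
  8.72604629e+01 -4.89281813e+00] 1.5
```

View pics/w1.png

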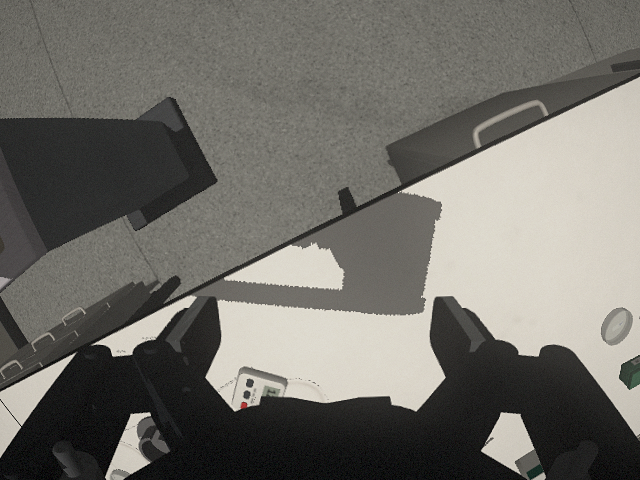

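arm_command([
  {"jaw": 0,"dx": -430,"dy": -240,"dz": 100,"wx": 0,"wy": 0,"wz": 0},
  {"jaw": 0,"dx": -430,"dy": -240,"dz": 100,"wx": 0,"wy": 0,"wz": 0},
  {"jaw": 0,"dx": -430,"dy": -240,"dz": 100,"wx": 0,"wy": 0,"wz": 0},
  {"jaw": 0,"dx": -430,"dy": -240,"dz": 100,"wx": 0,"wy": 0,"wz": 0},
  {"jaw": 0,"dx": -430,"dy": -240,"dz": 100,"wx": 0,"wy": 0,"wz": 0},
  {"jaw": 0,"dx": -430,"dy": -240,"dz": 100,"wx": 0,"wy": 0,"wz": 0},
  {"jaw": 0,"dx": -430,"dy": -240,"dz": 100,"wx": 0,"wy": 0,"wz": 0},
  {"jaw": 0,"dx": -430,"dy": -240,"dz": 100,"wx": 0,"wy": 0,"wz": 0},
  {"jaw": 0,"dx": -430,"dy": -240,"dz": 100,"wx": 0,"wy": 0,"wz": 0},
  {"jaw": 0,"dx": -430,"dy": -240,"dz": 100,"wx": 0,"wy": 0,"wz": 0},
  {"jaw": 0,"dx": -430,"dy": -240,"dz": 100,"wx": 0,"wy": 0,"wz": 0},
  {"jaw": 0,"dx": -430,"dy": -240,"dz": 100,"wx": 0,"wy": 0,"wz": 0},
], squeeze=60)

```text
time: 2.7
tool_pos: [546.7, 125.5, 304.2]
tcp_rot: [-180.0, -0.1, 153.0]
ft_force: [0.0, 0.6, -1.0]
finger_gap: 85.4
```

```bash
python3 - <<'E'
from h import *
w=snap('wrist','w2'); print(np.round(w['extrinsics'],3).tolist())
for t,z in [('holder',0),('holder_slot',34),('bottle',0),('bottle_rib',20),('cap_shell',84)]:
    print(t,[(np.round(q['pixel'],1).tolist(),round(q['score'],2),np.round(atz(w,q['pixel'],z,True),1)) for q in pinpoint('wrist',t)])
s=sense(); print(s['tool_pos'],s['tcp_rot'],s['joint_pos'],s['time'])
E
```

```text
[[0.454, -0.858, -0.24, 485.853], [0.891, 0.437, 0.123, 157.205], [-0.001, -0.27, 0.963, 273.46], [0.0, 0.0, 0.0, 1.0]]
holder [([327.3, 121.7], 0.58, array([475.6, 164.1,   0. ]))]
holder_slot [([323.8, 68.1], 0.78, array([444.6, 177.2,  34. ]))]
bottle [([61.1, 272.8], 0.59, array([ 468.6, -117.9,    0. ]))]
bottle_rib [([25.6, 245.8], 0.59, array([ 428.9, -123.7,   20. ]))]
cap_shell [([2.0, 303.4], 0.83, array([ 464.3, -116.2,   84. ]))]
[545.85513772 128.10069615 305.14333215] [1.79970261e+02 2.79502177e-02 1.53249086e+02] [ 7.96482253e+00  5.35735597e+00  9.81380206e+01  8.77098270e-03
  7.64647123e+01 -5.52863210e+01] 3.0
```

View pics/w2.png

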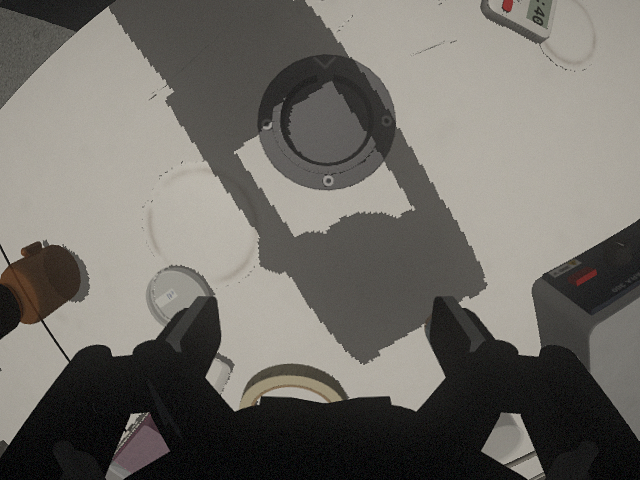

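```bash
python3 - <<'E'
import cv2
a=cv2.imread('pics/w2.png')
b=cv2.resize(a[40:200,240:420],None,fx=3.6,fy=3.6,interpolation=cv2.INTER_CUBIC);cv2.imwrite('pics/w2h.png',cv2.convertScaleAbs(b,alpha=1.6,beta=10))
b=cv2.resize(a[220:340,0:120],None,fx=4.5,fy=4.5,interpolation=cv2.INTER_CUBIC);cv2.imwrite('pics/w2b.png',cv2.convertScaleAbs(b,alpha=1.3))
E
```

```text
(no output)
```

View pics/w2h.png

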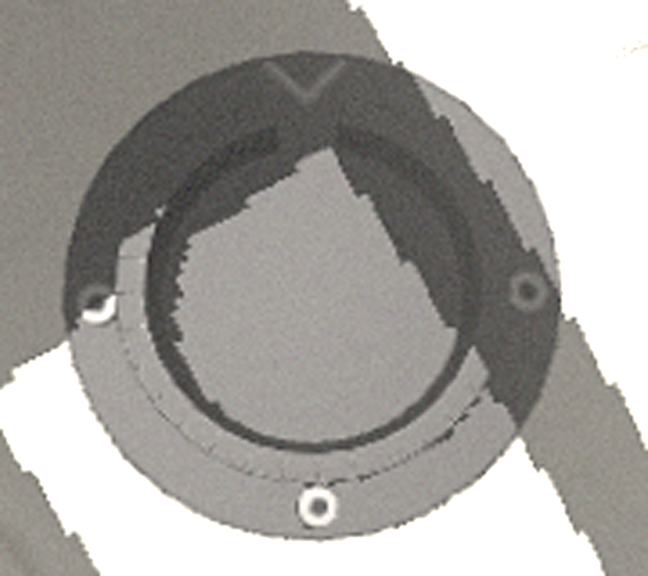

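View pics/w2b.png

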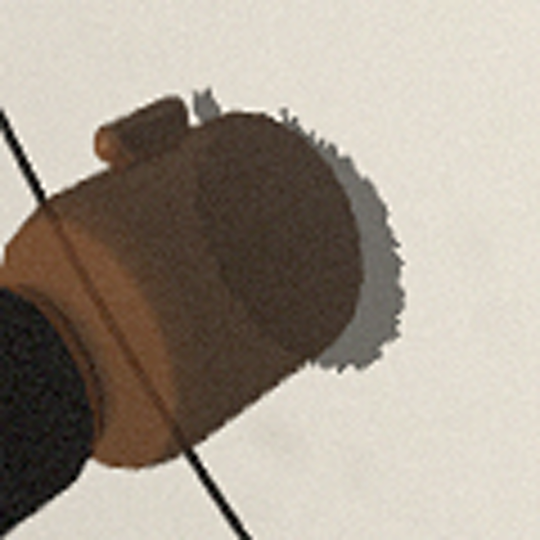

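```bash
python3 - <<'E'
from h import *
from scipy.optimize import least_squares
w=dict(fx=371.648,fy=371.648,cx=324.976,cy=239.881,extrinsics=np.array([[0.454, -0.858, -0.24, 485.853], [0.891, 0.437, 0.123, 157.205], [-0.001, -0.27, 0.963, 273.46], [0,0,0,1]]))
f=lambda c,z: atz(w,(240+c[0]/3.6,40+c[1]/3.6),z,True)
E=np.array([f(c,6)[:2] for c in [(66,290),(560,290),(312,52),(312,538),(515,435),(110,440),(490,130)]])
r=least_squares(lambda p:np.hypot(*(E-p[:2]).T)-p[2],[475,165,50]);print(r.x,r.fun.round(1))
c=r.x[:2]
for n,p,z in [('arrow',(306,101),7),('sL',(98,303),6),('sB',(318,507),6),('sR',(528,290),6),('sl1',(278,130),34),('sl2',(337,130),34),('sl',(307,130),6)]:
    q=f(p,z)[:2]; d=q-c; print(n,q,np.hypot(*d),np.degrees(np.arctan2(d[1],d[0])))
I=np.array([f(c,34)[:2] for c in [(148,290),(312,452),(475,290)]])
r=least_squares(lambda p:np.hypot(*(I-p[:2]).T)-p[2],[475,165,29]);print('cup',r.x)
E
```

```text
[475.60998841 163.54217671  49.20735684] [-0.3  0.2  0.2 -0.2  0.   0.4 -0.3]
arrow [440.31794469 180.23100929] 39.03902512438295 154.69156112237795
sL [457.33204753 125.25135741] 42.4295883231689 -115.51725486490625
sB [514.20089913 145.28168256] 42.693138055074066 -25.322633401563596
sR [493.64095567 202.49458207] 42.923253183633236 65.16070429988842
sl1 [447.45794862 171.0892426 ] 29.14610690618123 164.99288022101842
sl2 [452.1625248  180.32638591] 28.835624290746637 144.40408103256757
sl [445.56806141 177.77532817] 33.243044060248366 154.6495172256254
cup [476.07323957 163.12918789  28.93414592]
```

arm_command([
  {"jaw": 0,"dx": -107,"dy": -212,"dz": 0,"wx": 0,"wy": 0,"wz": -0.54},
  {"jaw": 0,"dx": -107,"dy": -212,"dz": 0,"wx": 0,"wy": 0,"wz": -0.54},
  {"jaw": 0,"dx": -107,"dy": -212,"dz": 0,"wx": 0,"wy": 0,"wz": -0.54},
  {"jaw": 0,"dx": -107,"dy": -212,"dz": 0,"wx": 0,"wy": 0,"wz": -0.54},
  {"jaw": 0,"dx": -107,"dy": -212,"dz": 0,"wx": 0,"wy": 0,"wz": -0.54},
  {"jaw": 0,"dx": -107,"dy": -212,"dz": 0,"wx": 0,"wy": 0,"wz": -0.54},
  {"jaw": 0,"dx": -107,"dy": -212,"dz": 0,"wx": 0,"wy": 0,"wz": -0.54},
  {"jaw": 0,"dx": -107,"dy": -212,"dz": 0,"wx": 0,"wy": 0,"wz": -0.54},
])

```text
time: 3.8
tool_pos: [546.0, -109.3, 304.7]
tcp_rot: [180.0, 0.0, -175.9]
ft_force: [-0.1, 0.6, 0.3]
finger_gap: 85.3
```

```bash
python3 - <<'E'
from h import *
sense()
w=snap('wrist','w3'); print(np.round(w['extrinsics'],4).tolist())
for t,z in [('bottle',0),('bottle_rib',20),('cap_shell',84)]:
    print(t,[(np.round(q['pixel'],1).tolist(),round(q['score'],2),np.round(atz(w,q['pixel'],z,True),1)) for q in pinpoint('wrist',t)])
s=sense(); print(s['tool_pos'],s['tcp_rot'],s['joint_pos'],s['time'])
a=w['pixels'][:,:,::-1]
b=cv2.resize(a[0:220,220:440],None,fx=2.7,fy=2.7,interpolation=cv2.INTER_CUBIC);cv2.imwrite('pics/w3b.png',cv2.convertScaleAbs(b,alpha=1.6))
E
```

```text
[[-0.0728, -0.9601, -0.27, 477.8767], [0.9973, -0.0699, -0.0202, -113.7726], [0.0005, -0.2708, 0.9626, 273.9606], [0.0, 0.0, 0.0, 1.0]]
bottle [([324.0, 124.1], 0.88, array([ 467.7, -115.1,    0. ]))]
bottle_rib [([320.3, 71.9], 0.9, array([ 432.6, -120.1,   20. ]))]
cap_shell [([319.4, 114.0], 0.94, array([ 465.8, -117.4,   84. ]))]
[ 546.04705796 -109.07752319  304.673172  ] [ 1.79990941e+02 -2.74946120e-03 -1.75792480e+02] [-1.65749095e+01  4.82241263e+00  9.87578615e+01  7.70940673e-03
  7.64255109e+01 -1.10784239e+02] 4.0
```

View pics/w3.png

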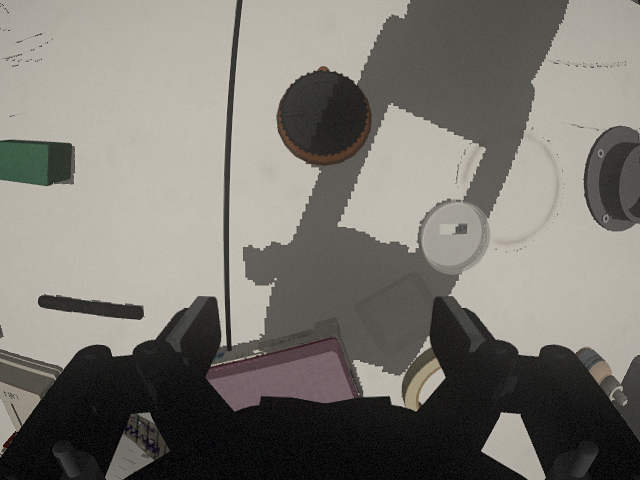

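View pics/w3b.png

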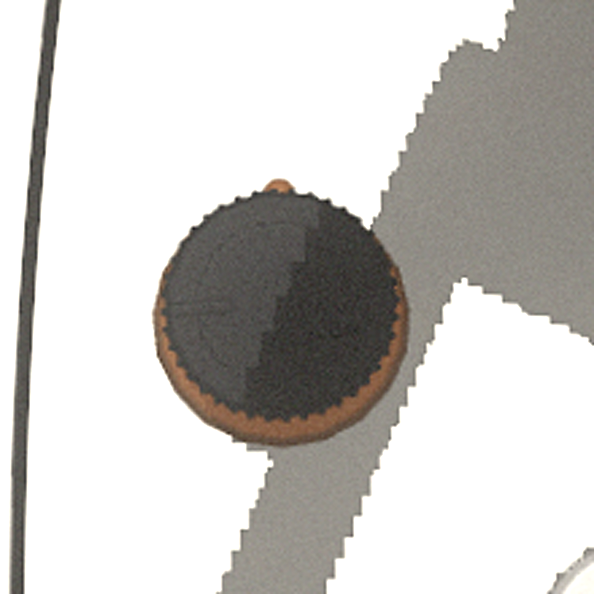

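```bash
python3 - <<'E'
from h import *
from scipy.optimize import least_squares
w=dict(fx=371.648,fy=371.648,cx=324.976,cy=239.881,extrinsics=np.array([[-0.0728, -0.9601, -0.27, 477.8767], [0.9973, -0.0699, -0.0202, -113.7726], [0.0005, -0.2708, 0.9626, 273.9606], [0.0, 0.0, 0.0, 1.0]]))
f=lambda c,z: atz(w,(220+c[0]/2.7,c[1]/2.7),z,True)[:2]
E=np.array([f(c,112) for c in [(164,308),(402,300),(281,192),(284,420),(195,225),(200,391),(367,390),(360,225)]])
r=least_squares(lambda p:np.hypot(*(E-p[:2]).T)-p[2],[466,-115,19]);print(r.x,r.fun.round(1))
c=r.x[:2]
for p,z in [((190,308),112.5),((172,308),112.5),((220,306),112.5)]:
  d=f(p,z)-c;print(np.degrees(np.arctan2(*d[::-1])),np.hypot(*d))
for p,z in [((279,180),34),((280,182),30)]:
  d=f(p,z)-c;print('rib',np.degrees(np.arctan2(*d[::-1])),np.hypot(*d))
B=np.array([f(c,58) for c in [(154,318),(409,313),(284,447)]]);print(B)
E
```

```text
[ 467.19856793 -114.7501402    18.82959372] [-0.1  0.4 -0.1 -0.4  0.4  0.   0.3 -0.6]
-85.17818334482496 14.538390185752046
-85.50188730900106 17.413378221167076
-86.2690266300126 9.763574345066688
rib -174.6807027228175 35.90789003528465
rib -175.04336294600864 36.1765729327954
[[ 467.76496346 -142.01424249]
 [ 462.75444299  -87.98431833]
 [ 493.869124   -112.3716924 ]]
```

arm_command([
  {"jaw": 0,"dx": 79,"dy": 0,"dz": 0,"wx": 0,"wy": 0,"wz": 0},
  {"jaw": 0,"dx": 79,"dy": 0,"dz": 0,"wx": 0,"wy": 0,"wz": 0},
  {"jaw": 0,"dx": 79,"dy": 0,"dz": 0,"wx": 0,"wy": 0,"wz": 0},
  {"jaw": 0,"dx": 79,"dy": 0,"dz": 25,"wx": 0,"wy": 0,"wz": 0},
  {"jaw": 0,"dx": 79,"dy": 0,"dz": 52,"wx": 0,"wy": 0,"wz": 0},
  {"jaw": 0,"dx": 79,"dy": 0,"dz": 52,"wx": 0,"wy": 0,"wz": 0},
  {"jaw": 0,"dx": 79,"dy": 0,"dz": 52,"wx": 0,"wy": 0,"wz": 0},
])

```text
time: 4.7
tool_pos: [467.3, -115.7, 252.9]
tcp_rot: [180.0, -0.0, -175.9]
ft_force: [-0.5, 0.0, 0.1]
finger_gap: 85.3
```

```bash
python3 - <<'E'
from h import *
snap('wrist','w4');snap('top','t4');s=sense(); print(s['tool_pos'],s['tcp_rot'],s['ft_force'],s['time'])
E
```

```text
[ 468.02180232 -116.16576849  254.33207609] [-1.79951321e+02  1.14542877e-01 -1.75889381e+02] [ 0.44280991 -0.66459091 -0.58289192] 4.8
```

View pics/w4.png

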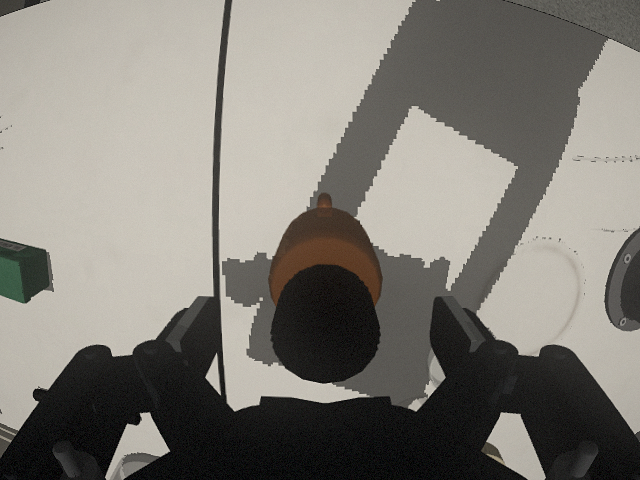

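arm_command([
  {"jaw": 1,"dx": 0,"dy": 0,"dz": 0,"wx": 0,"wy": 0,"wz": 0},
  {"jaw": 1,"dx": 0,"dy": 0,"dz": 0,"wx": 0,"wy": 0,"wz": 0},
  {"jaw": 1,"dx": 0,"dy": 0,"dz": 0,"wx": 0,"wy": 0,"wz": 0},
  {"jaw": 1,"dx": 0,"dy": 0,"dz": 0,"wx": 0,"wy": 0,"wz": 0},
  {"jaw": 1,"dx": 0,"dy": 0,"dz": 0,"wx": 0,"wy": 0,"wz": 0},
  {"jaw": 1,"dx": 0,"dy": 0,"dz": 0,"wx": 0,"wy": 0,"wz": 0},
  {"jaw": 1,"dx": 0,"dy": 0,"dz": 0,"wx": 0,"wy": 0,"wz": 0},
  {"jaw": 1,"dx": 0,"dy": 0,"dz": 0,"wx": 0,"wy": 0,"wz": 0},
], squeeze=60)

```text
time: 5.6
tool_pos: [467.4, -116.2, 253.2]
tcp_rot: [-180.0, 0.1, -175.9]
ft_force: [0.2, 0.7, 5.6]
finger_gap: 36.2
```

arm_command([
  {"jaw": 1,"dx": 0,"dy": 0,"dz": -10,"wx": 0,"wy": 0,"wz": 0},
  {"jaw": 1,"dx": 0,"dy": 0,"dz": -30,"wx": 0,"wy": 0,"wz": 0},
  {"jaw": 1,"dx": 0,"dy": 0,"dz": -55,"wx": 0,"wy": 0,"wz": 0},
  {"jaw": 1,"dx": 0,"dy": 0,"dz": -80,"wx": 0,"wy": 0,"wz": 0},
  {"jaw": 1,"dx": 0,"dy": 0,"dz": -80,"wx": 0,"wy": 0,"wz": 0},
  {"jaw": 1,"dx": 0,"dy": 0,"dz": -80,"wx": 0,"wy": 0,"wz": 0},
])

```text
time: 6.2
tool_pos: [467.1, -116.3, 332.7]
tcp_rot: [-180.0, 0.0, -175.9]
ft_force: [-0.1, -0.4, -3.2]
finger_gap: 36.4
```

```bash
python3 - <<'E'
from h import *
snap('wrist','w5');s=sense(); print(s['tool_pos'],s['tcp_rot'],s['ft_force'],s['wrist_torque'],s['finger_gap'],s['time'])
E
```

```text
[ 466.68621987 -116.09351468  331.56035477] [ 1.79969619e+02 -8.07427828e-02 -1.75923615e+02] [-0.21702352 -0.00943618 -2.38835217] [ 0.01130585 -0.00349747  0.01663436] 36.112418284176 6.25
```

View pics/w5.png

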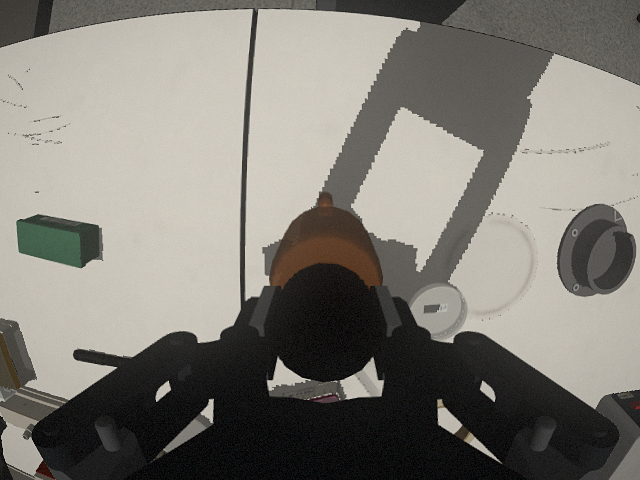

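arm_command([
  {"jaw": 1,"dx": -2,"dy": 20,"dz": 0,"wx": 0,"wy": 0,"wz": 0.04},
  {"jaw": 1,"dx": -5,"dy": 55,"dz": 0,"wx": 0,"wy": 0,"wz": 0.1},
  {"jaw": 1,"dx": -10,"dy": 95,"dz": 0,"wx": 0,"wy": 0,"wz": 0.18},
  {"jaw": 1,"dx": -14,"dy": 135,"dz": 0,"wx": 0,"wy": 0,"wz": 0.26},
  {"jaw": 1,"dx": -18,"dy": 175,"dz": 0,"wx": 0,"wy": 0,"wz": 0.34},
  {"jaw": 1,"dx": -22,"dy": 215,"dz": 0,"wx": 0,"wy": 0,"wz": 0.42},
  {"jaw": 1,"dx": -26,"dy": 250,"dz": 0,"wx": 0,"wy": 0,"wz": 0.49},
  {"jaw": 1,"dx": -28,"dy": 270,"dz": 0,"wx": 0,"wy": 0,"wz": 0.53},
  {"jaw": 1,"dx": -28,"dy": 278,"dz": 0,"wx": 0,"wy": 0,"wz": 0.538},
  {"jaw": 1,"dx": -28,"dy": 278,"dz": 0,"wx": 0,"wy": 0,"wz": 0.538},
  {"jaw": 1,"dx": -28,"dy": 278,"dz": 0,"wx": 0,"wy": 0,"wz": 0.538},
])

```text
time: 7.35
tool_pos: [475.0, 162.4, 331.7]
tcp_rot: [-179.9, -0.1, 153.3]
ft_force: [-0.6, -0.7, -1.8]
finger_gap: 36.7
```

```bash
python3 - <<'E'
from h import *
w=snap('wrist','w6');t=snap('side','s6');s=sense(); print(s['tool_pos'],s['tcp_rot'],s['ft_force'],s['joint_pos'],s['finger_gap'],s['time'])
a=w['pixels'][:,:,::-1][150:400,220:430]; cv2.imwrite('pics/w6c.png',cv2.convertScaleAbs(cv2.resize(a,None,fx=2.3,fy=2.3),alpha=1.6))
E
```

```text
[475.27286795 162.03232079 332.25856238] [-1.79956316e+02 -1.98452881e-02  1.53212685e+02] [ 0.77941799  0.32901569 -1.38566511] [ 1.29811974e+01 -5.13636393e+00  1.05705372e+02 -2.12400416e-02
  7.94741913e+01 -5.02276076e+01] 36.73987578774966 7.45
```

View pics/w6c.png

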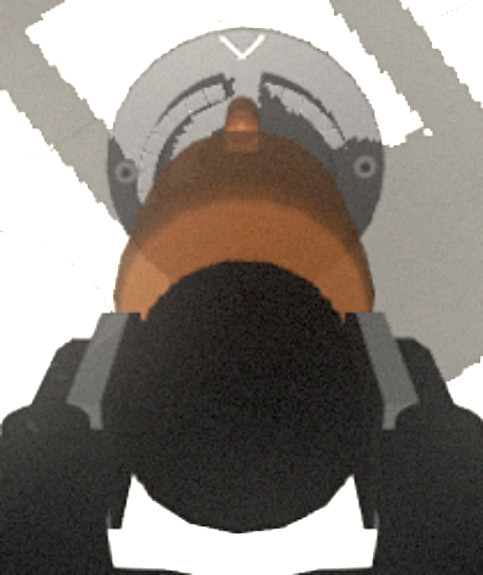

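View pics/s6.png

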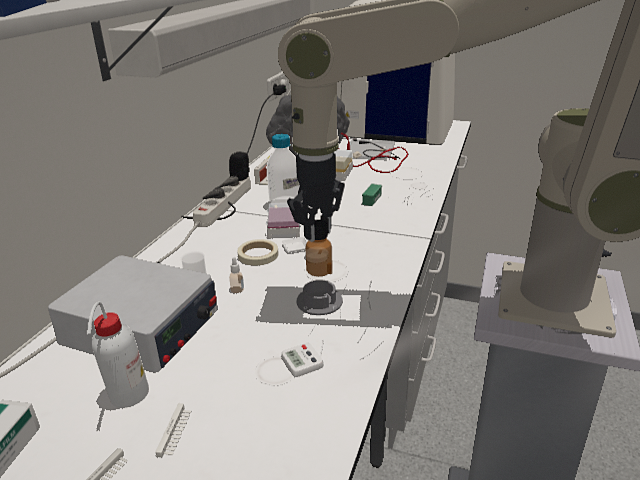

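arm_command([
  {"jaw": 1,"dx": 0,"dy": 0.8,"dz": 15,"wx": 0,"wy": 0,"wz": 0},
  {"jaw": 1,"dx": 0,"dy": 0.8,"dz": 30,"wx": 0,"wy": 0,"wz": 0},
  {"jaw": 1,"dx": 0,"dy": 0.8,"dz": 40,"wx": 0,"wy": 0,"wz": 0},
  {"jaw": 1,"dx": 0,"dy": 0.8,"dz": 44,"wx": 0,"wy": 0,"wz": 0},
  {"jaw": 1,"dx": 0,"dy": 0.8,"dz": 48,"wx": 0,"wy": 0,"wz": 0},
  {"jaw": 1,"dx": 0,"dy": 0.8,"dz": 50,"wx": 0,"wy": 0,"wz": 0},
  {"jaw": 1,"dx": 0,"dy": 0.8,"dz": 50,"wx": 0,"wy": 0,"wz": 0},
])

```text
time: 8.15
tool_pos: [475.7, 163.9, 282.7]
tcp_rot: [180.0, 0.0, 153.3]
ft_force: [-0.3, -0.3, -2.8]
finger_gap: 36.3
```

```bash
python3 - <<'E'
from h import *
w=snap('wrist','w7');s=sense(); print(s['tool_pos'],s['tcp_rot'],s['ft_force'],s['wrist_torque'],s['finger_gap'],s['time'])
a=w['pixels'][:,:,::-1][150:400,220:430]; cv2.imwrite('pics/w7c.png',cv2.convertScaleAbs(cv2.resize(a,None,fx=2.3,fy=2.3),alpha=1.6))
E
```

```text
[475.77397944 163.90356688 283.00112494] [1.79980890e+02 2.20947984e-02 1.53262846e+02] [ 0.05506618  0.30211481 -2.29387405] [-0.00629057  0.01856513 -0.00043511] 36.21928242898144 8.2
```

View pics/w7c.png

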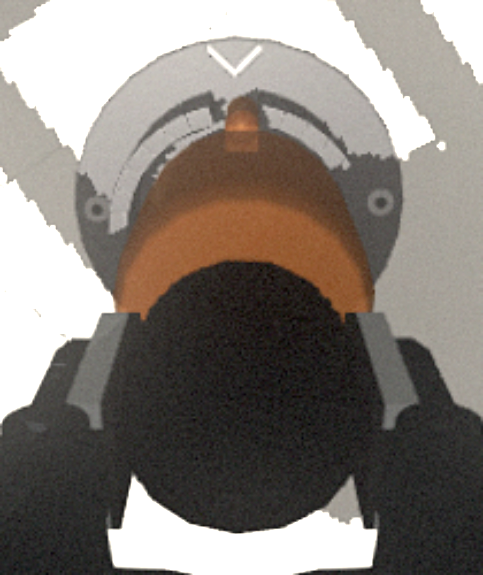

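arm_command([
  {"jaw": 1,"dx": 0,"dy": -1.3,"dz": 0,"wx": 0,"wy": 0,"wz": 0},
  {"jaw": 1,"dx": 0,"dy": -1.3,"dz": 0,"wx": 0,"wy": 0,"wz": 0},
  {"jaw": 1,"dx": 0,"dy": -1.3,"dz": 2,"wx": 0,"wy": 0,"wz": 0},
  {"jaw": 1,"dx": 0,"dy": -1.3,"dz": 4,"wx": 0,"wy": 0,"wz": 0},
  {"jaw": 1,"dx": 0,"dy": -1.3,"dz": 6,"wx": 0,"wy": 0,"wz": 0},
  {"jaw": 1,"dx": 0,"dy": -1.3,"dz": 8,"wx": 0,"wy": 0,"wz": 0},
  {"jaw": 1,"dx": 0,"dy": -1.3,"dz": 8,"wx": 0,"wy": 0,"wz": 0},
])

```text
time: 8.9
tool_pos: [474.9, 162.6, 274.2]
tcp_rot: [-180.0, -0.0, 153.3]
ft_force: [-0.6, 0.3, -2.5]
finger_gap: 36.6
```

```bash
python3 - <<'E'
from h import *
w=snap('wrist','w8');t=snap('side','s8');s=sense(); print(s['tool_pos'],s['tcp_rot'],s['ft_force'],s['wrist_torque'],s['finger_gap'],s['time'])
a=w['pixels'][:,:,::-1][150:400,220:430]; a=cv2.resize(a,None,fx=2.3,fy=2.3)
b=cv2.resize(t['pixels'][:,:,::-1][220:330,270:370],(523,575));cv2.imwrite('pics/w8c.png',cv2.convertScaleAbs(np.hstack([a[:, :277*2],b])[:, :800],alpha=1.5))
print(a.shape)
E
```

```text
[474.9967013  162.63568492 274.5664833 ] [-1.79990235e+02 -1.20815859e-02  1.53253194e+02] [ 0.46961316  0.39410706 -1.4562443 ] [-0.0086557  -0.0096805  -0.01752274] 36.466232689077664 9.0
(575, 483, 3)
```

View pics/w8c.png

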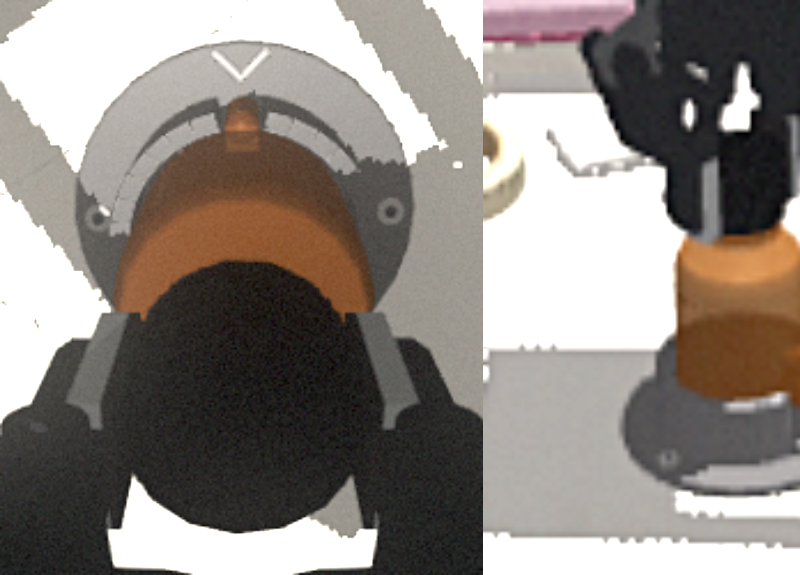

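arm_command([
  {"jaw": 1,"dx": 0,"dy": 0,"dz": 3,"wx": 0,"wy": 0,"wz": 0},
  {"jaw": 1,"dx": 0,"dy": 0,"dz": 6,"wx": 0,"wy": 0,"wz": 0},
  {"jaw": 1,"dx": 0,"dy": 0,"dz": 9,"wx": 0,"wy": 0,"wz": 0},
  {"jaw": 1,"dx": 0,"dy": 0,"dz": 12,"wx": 0,"wy": 0,"wz": 0},
  {"jaw": 1,"dx": 0,"dy": 0,"dz": 13.5,"wx": 0,"wy": 0,"wz": 0},
  {"jaw": 1,"dx": 0,"dy": 0,"dz": 13.5,"wx": 0,"wy": 0,"wz": 0},
])

```text
time: 9.6
tool_pos: [474.9, 162.6, 260.8]
tcp_rot: [-180.0, -0.0, 153.3]
ft_force: [-0.7, -0.2, -2.4]
finger_gap: 36.3
```

arm_command([
  {"jaw": 1,"dx": 0,"dy": 0,"dz": 0.7,"wx": 0,"wy": 0,"wz": 0},
  {"jaw": 1,"dx": 0,"dy": 0,"dz": 1.2,"wx": 0,"wy": 0,"wz": 0},
  {"jaw": 1,"dx": 0,"dy": 0,"dz": 1.7,"wx": 0,"wy": 0,"wz": 0},
  {"jaw": 1,"dx": 0,"dy": 0,"dz": 2.2,"wx": 0,"wy": 0,"wz": 0},
  {"jaw": 1,"dx": 0,"dy": 0,"dz": 2.2,"wx": 0,"wy": 0,"wz": 0},
])

```text
time: 10.1
tool_pos: [475.3, 162.7, 259.5]
tcp_rot: [180.0, 0.0, 153.3]
ft_force: [-1.0, -0.6, 0.6]
finger_gap: 36.8
```

arm_command([
  {"jaw": 1,"dx": 0,"dy": 0,"dz": 0.5,"wx": 0,"wy": 0,"wz": 0},
  {"jaw": 1,"dx": 0,"dy": 0,"dz": 1,"wx": 0,"wy": 0,"wz": 0},
  {"jaw": 1,"dx": 0,"dy": 0,"dz": 1,"wx": 0,"wy": 0,"wz": 0},
])

```text
time: 10.4
tool_pos: [475.5, 162.8, 259.1]
tcp_rot: [179.9, 0.1, 153.3]
ft_force: [-2.3, 0.9, 7.9]
finger_gap: 36.5
```

```bash
python3 - <<'E'
from h import *
w=snap('wrist','w9');t=snap('side','s9')
for i in range(3):
    s=sense(); print(s['tool_pos'],s['ft_force'],s['wrist_torque'],s['finger_gap'],s['time'],s['joint_pos'][[0,5]]); snapshot('top')
a=w['pixels'][:,:,::-1][150:400,220:430]; a=cv2.resize(a,None,fx=2.3,fy=2.3)
b=cv2.resize(t['pixels'][:,:,::-1][220:330,300:360],(313,575));cv2.imwrite('pics/w9c.png',cv2.convertScaleAbs(np.hstack([a,b])[:, :800],alpha=1.5))
E
```

```text
[475.45739849 162.83521721 259.11472757] [-2.58228835 -0.79305162  7.64489053] [-0.04760713  0.53858443  0.01945679] 36.628681375238564 10.5 [ 13.05533302 -50.20666781]
[475.43846082 162.8163549  259.06967161] [-2.19898513  0.90449263  7.78355744] [-0.06820006  0.49440729  0.00508987] 36.166180742229365 10.55 [ 13.05371929 -50.20457144]
[475.44957877 162.8303375  259.08680661] [-2.22451559  1.08087028  8.66570837] [-0.05708837  0.44702524  0.00724828] 36.467457468170494 10.6 [ 13.05491797 -50.20708104]
```

View pics/w9c.png

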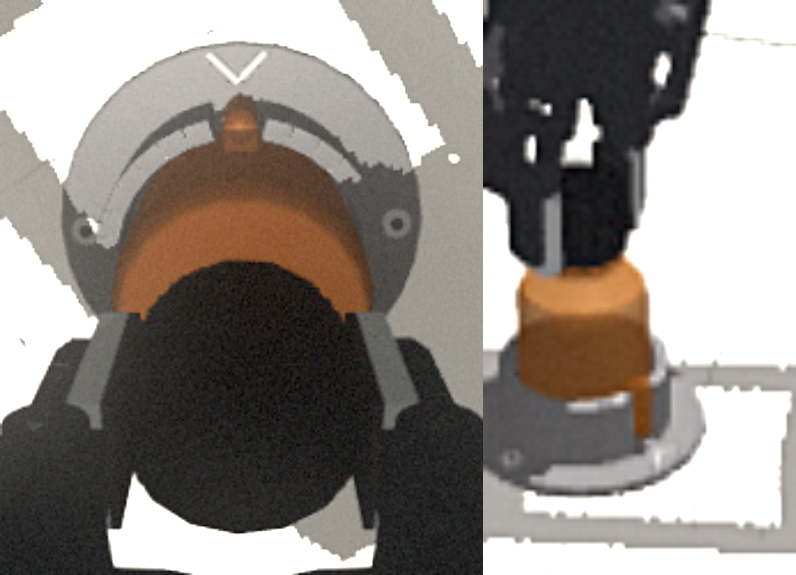

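arm_command([
  {"jaw": 1,"dx": 0,"dy": 0,"dz": 0.06,"wx": 0,"wy": 0,"wz": 0.13},
  {"jaw": 1,"dx": 0,"dy": 0,"dz": 0.12,"wx": 0,"wy": 0,"wz": 0.26},
  {"jaw": 1,"dx": 0,"dy": 0,"dz": 0.18,"wx": 0,"wy": 0,"wz": 0.39},
  {"jaw": 1,"dx": 0,"dy": 0,"dz": 0.25,"wx": 0,"wy": 0,"wz": 0.52},
  {"jaw": 1,"dx": 0,"dy": 0,"dz": 0.31,"wx": 0,"wy": 0,"wz": 0.65},
  {"jaw": 1,"dx": 0,"dy": 0,"dz": 0.37,"wx": 0,"wy": 0,"wz": 0.78},
  {"jaw": 1,"dx": 0,"dy": 0,"dz": 0.43,"wx": 0,"wy": 0,"wz": 0.91},
  {"jaw": 1,"dx": 0,"dy": 0,"dz": 0.5,"wx": 0,"wy": 0,"wz": 1.04},
  {"jaw": 1,"dx": 0,"dy": 0,"dz": 0.55,"wx": 0,"wy": 0,"wz": 1.17},
  {"jaw": 1,"dx": 0,"dy": 0,"dz": 0.6,"wx": 0,"wy": 0,"wz": 1.3},
  {"jaw": 1,"dx": 0,"dy": 0,"dz": 0.6,"wx": 0,"wy": 0,"wz": 1.3},
])

```text
time: 11.75
tool_pos: [475.1, 162.7, 258.4]
tcp_rot: [-180.0, -0.0, 78.5]
ft_force: [-5.0, -0.5, 9.6]
finger_gap: 36.5
```

```bash
cat > st.py <<'E'
from h import *
for i in range(3):
    s=sense(); print(s['tool_pos'].round(2),s['tcp_rot'].round(2),s['ft_force'].round(1),s['wrist_torque'].round(3),round(float(s['finger_gap']),2),s['time'],s['joint_pos'][5].round(2)); 
    if i<2: snapshot('top')
E
python3 st.py
```

```text
[475.06 162.71 258.35] [-179.99   -0.     78.5 ] [-5.  -0.5  9.6] [-0.171  0.965 -0.08 ] 36.48 11.75 24.55
[475.13 162.7  258.39] [ 1.7999e+02 -1.0000e-02  7.8700e+01] [-4.8 -1.1  8.9] [-0.199  0.982 -0.027] 36.25 11.8 24.35
[475.13 162.69 258.39] [179.99  -0.    78.76] [-4.7 -0.   9.8] [-0.149  0.984 -0.036] 36.66 11.85 24.3
```

arm_command([
  {"jaw": 1,"dx": 0,"dy": 0,"dz": 0.05,"wx": 0,"wy": 0,"wz": 0.05},
  {"jaw": 1,"dx": 0,"dy": 0,"dz": 0.05,"wx": 0,"wy": 0,"wz": 0.1},
  {"jaw": 1,"dx": 0,"dy": 0,"dz": 0.05,"wx": 0,"wy": 0,"wz": 0.1},
])

```text
time: 12.15
tool_pos: [475.1, 162.7, 258.3]
tcp_rot: [180.0, -0.0, 72.9]
ft_force: [-5.3, -1.1, 9.4]
finger_gap: 36.3
```

```bash
python3 st.py
```

```text
[475.11 162.74 258.3 ] [ 1.800e+02 -1.000e-02  7.294e+01] [-5.3 -1.1  9.4] [-0.075  0.97   0.027] 36.31 12.15 30.11
[475.12 162.71 258.31] [ 1.800e+02 -1.000e-02  7.302e+01] [-4.1 -0.8  9.6] [-0.139  0.99  -0.006] 36.59 12.2 30.03
[475.11 162.71 258.32] [ 1.7999e+02 -1.0000e-02  7.3040e+01] [-4.5 -0.8  9.5] [-0.095  0.992 -0.005] 36.63 12.25 30.02
```

arm_command([
  {"jaw": 1,"dx": 0,"dy": 0,"dz": 0.05,"wx": 0,"wy": 0,"wz": 0.05},
  {"jaw": 1,"dx": 0,"dy": 0,"dz": 0.05,"wx": 0,"wy": 0,"wz": 0.1},
  {"jaw": 1,"dx": 0,"dy": 0,"dz": 0.05,"wx": 0,"wy": 0,"wz": 0.1},
])

```text
time: 12.55
tool_pos: [475.1, 162.8, 258.3]
tcp_rot: [180.0, -0.0, 67.2]
ft_force: [-4.7, -0.5, 10.1]
finger_gap: 36.5
```

```bash
python3 st.py
```

```text
[475.11 162.77 258.29] [ 1.800e+02 -2.000e-02  6.721e+01] [-4.7 -0.5 10.1] [-0.035  1.017 -0.104] 36.48 12.55 35.84
[475.12 162.75 258.3 ] [ 1.800e+02 -1.000e-02  6.728e+01] [-4.1 -1.4  9.2] [-0.078  1.062 -0.017] 35.85 12.6 35.77
[475.12 162.75 258.3 ] [ 1.800e+02 -2.000e-02  6.731e+01] [-4.7 -0.3  9.7] [-0.025  0.967 -0.018] 36.3 12.65 35.74
```

arm_command([
  {"jaw": 1,"dx": 0,"dy": 0,"dz": 0.05,"wx": 0,"wy": 0,"wz": 0.05},
  {"jaw": 1,"dx": 0,"dy": 0,"dz": 0.05,"wx": 0,"wy": 0,"wz": 0.1},
  {"jaw": 1,"dx": 0,"dy": 0,"dz": 0.05,"wx": 0,"wy": 0,"wz": 0.1},
])

```text
time: 12.95
tool_pos: [475.1, 162.8, 258.2]
tcp_rot: [-180.0, -0.0, 61.5]
ft_force: [-5.4, 0.1, 10.9]
finger_gap: 36.7
```

```bash
python3 st.py
```

```text
[475.1  162.81 258.23] [-1.800e+02 -2.000e-02  6.149e+01] [-5.4  0.1 10.9] [0.025 1.01  0.01 ] 36.65 12.95 41.57
[475.1  162.82 258.27] [-1.800e+02 -2.000e-02  6.156e+01] [-4.5  0.5  9.5] [ 0.003  1.072 -0.015] 36.28 13.0 41.49
[475.13 162.8  258.27] [ 1.800e+02 -2.000e-02  6.158e+01] [-5.3 -1.   9.8] [-0.011  0.987 -0.04 ] 36.32 13.05 41.47
```

arm_command([
  {"jaw": 1,"dx": 0,"dy": 0,"dz": 0,"wx": 0,"wy": 0,"wz": 0.05},
  {"jaw": 1,"dx": 0,"dy": 0,"dz": 0,"wx": 0,"wy": 0,"wz": 0.1},
  {"jaw": 1,"dx": 0,"dy": 0,"dz": 0,"wx": 0,"wy": 0,"wz": 0.1},
])

```text
time: 13.35
tool_pos: [474.8, 162.5, 258.1]
tcp_rot: [-180.0, 0.1, 55.8]
ft_force: [-7.9, -2.5, 12.3]
finger_gap: 36.2
```

```bash
python3 st.py
```

```text
[474.8  162.51 258.1 ] [-1.7998e+02  8.0000e-02  5.5800e+01] [-7.9 -2.5 12.3] [-0.374  1.405  0.516] 36.23 13.35 47.27
[474.81 162.52 258.12] [-1.7998e+02  7.0000e-02  5.5880e+01] [-8.3 -2.5 12.3] [-0.405  1.428  0.516] 36.47 13.4 47.19
[474.82 162.53 258.15] [-1.7998e+02  7.0000e-02  5.5890e+01] [-7.9 -4.3 11.5] [-0.432  1.382  0.495] 36.36 13.45 47.17
```

```bash
python3 - <<'E'
from h import *
w=snap('wrist','w10');t=snap('side','s10')
g=lambda a,k: (255*np.clip(a/255.*k,0,1)**0.5).astype(np.uint8)
a=w['pixels'][:,:,::-1][150:400,220:430]; a=cv2.resize(g(a,1.0),None,fx=2.3,fy=2.3,interpolation=cv2.INTER_CUBIC)
b=cv2.resize(t['pixels'][:,:,::-1][220:330,300:360],(313,575),interpolation=cv2.INTER_CUBIC);cv2.imwrite('pics/w10c.png',np.hstack([a,g(b,1)])[:, :800])
E
```

```text
(no output)
```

View pics/w10c.png

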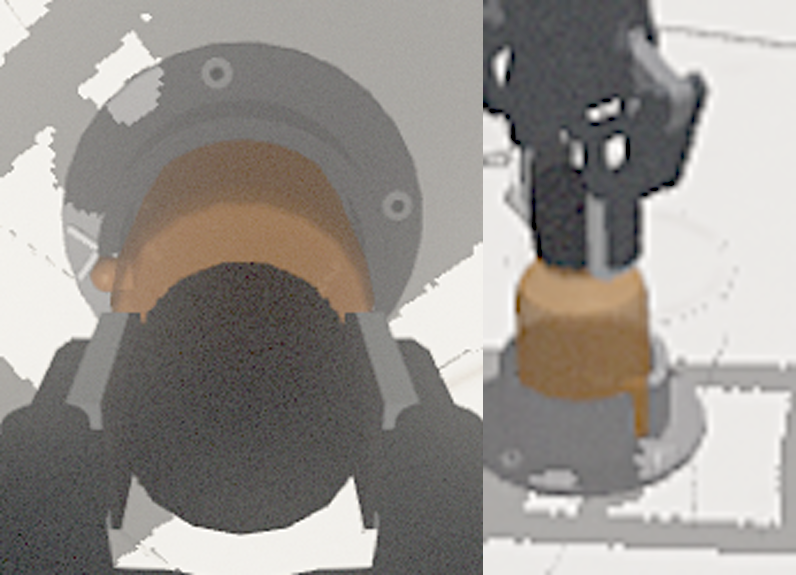

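```bash
cat > av.py <<'E'
from h import *
import sys
n=sys.argv[1]; N=int(sys.argv[2])
m=np.mean([snapshot('wrist')['pixels'].astype(float) for _ in range(N)],0)
np.save(n+'.npy',m)
a=m[250:400,255:395].mean(2); a=cv2.resize(a,None,fx=4,fy=4,interpolation=cv2.INTER_CUBIC); a=cv2.GaussianBlur(a,(0,0),2)
cv2.imwrite('pics/'+n+'.png',np.clip((a-5)*8,0,255).astype(np.uint8)); print(np.percentile(m[290:370,290:365],[1,50,99]),sense()['time'])
E
python3 av.py av1 10
```

```text
[17.1 24.4 31.4] 14.05
```

View pics/av1.png

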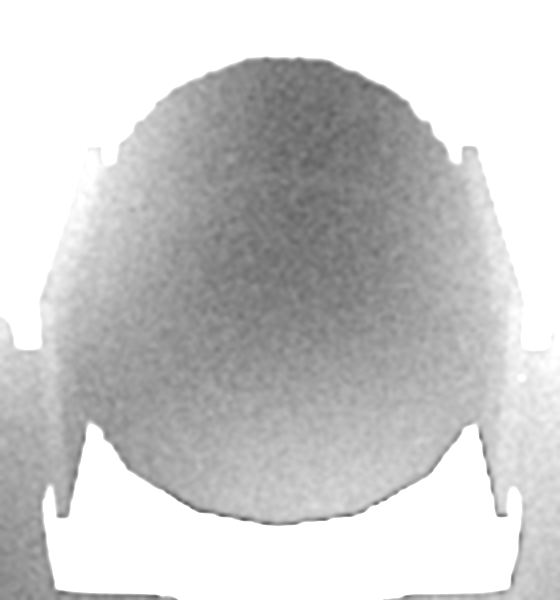

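arm_command([
  {"jaw": 1,"dx": 0,"dy": 0,"dz": 0,"wx": 0,"wy": 0,"wz": 0.03},
  {"jaw": 1,"dx": 0,"dy": 0,"dz": 0,"wx": 0,"wy": 0,"wz": 0.03},
])

```text
time: 14.25
tool_pos: [474.7, 162.4, 258.1]
tcp_rot: [-180.0, 0.1, 54.1]
ft_force: [-9.5, -4.0, 13.5]
finger_gap: 36.6
```

```bash
python3 st.py
```

```text
[474.65 162.36 258.08] [-1.7997e+02  1.2000e-01  5.4140e+01] [-9.5 -4.  13.5] [-0.659  1.701  0.737] 36.6 14.25 48.93
[474.66 162.34 258.09] [-1.7997e+02  1.2000e-01  5.4180e+01] [-8.6 -4.6 12.8] [-0.607  1.659  0.695] 36.88 14.3 48.89
[474.65 162.34 258.07] [-1.7997e+02  1.2000e-01  5.4180e+01] [-7.6 -4.3 13.1] [-0.651  1.635  0.69 ] 36.44 14.35 48.88
```

arm_command([
  {"jaw": 1,"dx": 0,"dy": 0,"dz": 0,"wx": 0,"wy": 0,"wz": -0.04},
  {"jaw": 1,"dx": 0,"dy": 0,"dz": 0,"wx": 0,"wy": 0,"wz": -0.06},
  {"jaw": 1,"dx": 0,"dy": 0,"dz": 0,"wx": 0,"wy": 0,"wz": -0.06},
])

```text
time: 14.65
tool_pos: [475.2, 162.5, 258.3]
tcp_rot: [180.0, 0.0, 57.6]
ft_force: [-5.0, -2.8, 11.1]
finger_gap: 36.3
```

```bash
python3 st.py
```

```text
[475.17 162.51 258.34] [1.7997e+02 1.0000e-02 5.7620e+01] [-5.  -2.8 11.1] [-0.459  1.097  0.031] 36.28 14.65 45.43
[475.19 162.51 258.36] [1.7997e+02 1.0000e-02 5.7580e+01] [-4.9 -2.4 11.4] [-0.393  1.037  0.024] 36.74 14.7 45.47
[475.17 162.51 258.34] [1.7998e+02 2.0000e-02 5.7580e+01] [-4.9 -1.5 10.7] [-0.408  1.108 -0.016] 36.53 14.75 45.47
```

arm_command([
  {"jaw": 1,"dx": 0,"dy": 0,"dz": 0,"wx": 0,"wy": 0,"wz": -0.04},
  {"jaw": 1,"dx": 0,"dy": 0,"dz": 0,"wx": 0,"wy": 0,"wz": -0.06},
  {"jaw": 1,"dx": 0,"dy": 0,"dz": 0,"wx": 0,"wy": 0,"wz": -0.06},
])

```text
time: 15.05
tool_pos: [475.6, 162.4, 258.4]
tcp_rot: [179.9, -0.0, 61.0]
ft_force: [-2.3, -2.7, 8.4]
finger_gap: 36.6
```

```bash
python3 st.py
```

```text
[475.57 162.41 258.4 ] [ 1.799e+02 -2.000e-02  6.105e+01] [-2.3 -2.7  8.4] [-0.433  0.499  0.016] 36.6 15.05 42.0
[475.56 162.41 258.41] [ 1.799e+02 -2.000e-02  6.102e+01] [-1.8 -2.8  8.4] [-0.51   0.398 -0.045] 36.14 15.1 42.03
[475.55 162.41 258.39] [ 1.7991e+02 -2.0000e-02  6.1010e+01] [-2.7 -2.   8.5] [-0.514  0.429  0.003] 36.45 15.15 42.04
```

arm_command([
  {"jaw": 1,"dx": 0,"dy": 0,"dz": -0.06,"wx": 0,"wy": 0,"wz": -0.14},
  {"jaw": 1,"dx": 0,"dy": 0,"dz": -0.13,"wx": 0,"wy": 0,"wz": -0.28},
  {"jaw": 1,"dx": 0,"dy": 0,"dz": -0.2,"wx": 0,"wy": 0,"wz": -0.42},
  {"jaw": 1,"dx": 0,"dy": 0,"dz": -0.26,"wx": 0,"wy": 0,"wz": -0.56},
  {"jaw": 1,"dx": 0,"dy": 0,"dz": -0.33,"wx": 0,"wy": 0,"wz": -0.7},
  {"jaw": 1,"dx": 0,"dy": 0,"dz": -0.4,"wx": 0,"wy": 0,"wz": -0.84},
  {"jaw": 1,"dx": 0,"dy": 0,"dz": -0.46,"wx": 0,"wy": 0,"wz": -0.98},
  {"jaw": 1,"dx": 0,"dy": 0,"dz": -0.53,"wx": 0,"wy": 0,"wz": -1.12},
  {"jaw": 1,"dx": 0,"dy": 0,"dz": -0.6,"wx": 0,"wy": 0,"wz": -1.26},
  {"jaw": 1,"dx": 0,"dy": 0,"dz": -0.65,"wx": 0,"wy": 0,"wz": -1.4},
  {"jaw": 1,"dx": 0,"dy": 0,"dz": -0.7,"wx": 0,"wy": 0,"wz": -1.52},
  {"jaw": 1,"dx": 0,"dy": 0,"dz": -0.7,"wx": 0,"wy": 0,"wz": -1.536},
])

```text
time: 16.35
tool_pos: [476.1, 162.8, 259.3]
tcp_rot: [179.9, 0.2, 149.1]
ft_force: [3.9, 0.0, 5.4]
finger_gap: 36.6
```

```bash
python3 st.py; python3 av.py av2 4; python3 - <<'E'
from h import *
t=snap('side','s11');m=np.load('av2.npy')[:,:,::-1][150:400,220:430].astype(np.uint8)
g=lambda a,k: (255*np.clip(a/255.*k,0,1)**0.7).astype(np.uint8)
a=cv2.resize(g(m,1.0),None,fx=2.3,fy=2.3,interpolation=cv2.INTER_CUBIC)
b=cv2.resize(t['pixels'][:,:,::-1][220:330,300:360],(313,575),interpolation=cv2.INTER_CUBIC);cv2.imwrite('pics/w11c.png',np.hstack([a,g(b,1)])[:, :800])
E
```

```text
[476.08 162.78 259.28] [1.7986e+02 1.6000e-01 1.4915e+02] [3.9 0.  5.4] [ 0.043 -0.551 -0.082] 36.56 16.35 -46.1
[476.08 162.77 259.28] [1.7986e+02 1.6000e-01 1.4899e+02] [3.6 0.4 6.1] [-0.012 -0.58  -0.027] 36.32 16.4 -45.95
[476.06 162.76 259.27] [1.7987e+02 1.6000e-01 1.4887e+02] [3.6 1.4 5.5] [-0.036 -0.581  0.002] 36.17 16.45 -45.83
[11.75 22.25 30.75] 16.65
```

View pics/w11c.png

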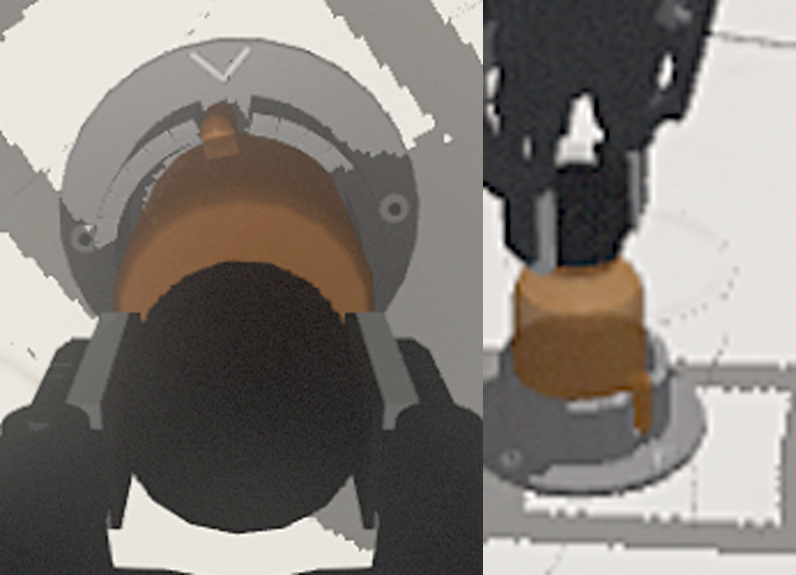

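```bash
python3 - <<'E'
from h import *
K=dict(fx=371.648,fy=371.648,cx=324.976,cy=239.881)
E3=np.array([[-0.0728, -0.9601, -0.27, 477.8767], [0.9973, -0.0699, -0.0202, -113.7726], [0.0005, -0.2708, 0.9626, 273.9606], [0.0, 0.0, 0.0, 1.0]])
def T(p,rpy):
    M=np.eye(4);M[:3,:3]=R.from_euler('xyz',rpy,degrees=True).as_matrix();M[:3,3]=p;return M
X=np.linalg.inv(T([546.047,-109.078,304.673],[179.99,0,-175.792]))@E3
print(X.round(3).tolist())
P={'w9':([475.45,162.83,259.1],[179.95,0.08,153.28]),'w10':([474.81,162.52,258.12],[-179.98,.07,55.89]),'w11':([476.07,162.77,259.27],[179.87,.16,148.88])}
def f(n,c,z):
    s=dict(K,extrinsics=T(*P[n])@X); return atz(s,(220+c[0]/2.3,150+c[1]/2.3),z,True)[:2]
C=dict(w9=[(63,205),(420,205)],w10=[(63,215),(422,215)],w11=[(61,205),(418,205)])
c0=np.array([475.3,162.9])
def ang(n,c,z,c0=c0):
    d=f(n,c,z)-c0; return d.round(1).tolist(),np.hypot(*d).round(1),np.degrees(np.arctan2(d[1],d[0])).round(2)
print('w9 rib',ang('w9',(241,140),40),ang('w9',(240,97),12),'arrow',ang('w9',(238,83),7))
print('w10 rib',ang('w10',(107,272),40),'arrow',ang('w10',(98,252),7),'scr',ang('w10',(217,73),6),ang('w10',(397,206),6))
print('w11 rib',ang('w11',(218,140),40),ang('w11',(222,102),12),'arrow',ang('w11',(223,81),7),'scr',ang('w11',(85,237),6),ang('w11',(394,208),6))
print('w9scr',ang('w9',(85,230),6),ang('w9',(397,223),6))
E
```

```text
[[-0.001, 0.963, 0.271, 68.331], [1.0, 0.001, -0.0, 0.315], [-0.0, 0.271, -0.963, 30.712], [0.0, 0.0, 0.0, 1.0]]
w9 rib ([-27.0, 14.1], np.float64(30.4), np.float64(152.43)) ([-32.1, 16.4], np.float64(36.1), np.float64(152.93)) arrow ([-35.0, 17.3], np.float64(39.0), np.float64(153.72))
w10 rib ([-26.8, 16.7], np.float64(31.6), np.float64(148.01)) arrow ([-36.8, 15.9], np.float64(40.1), np.float64(156.63)) scr ([18.0, 37.7], np.float64(41.7), np.float64(64.51)) ([38.1, -19.3], np.float64(42.7), np.float64(-26.93))
w11 rib ([-27.4, 11.7], np.float64(29.8), np.float64(156.83)) ([-30.9, 14.3], np.float64(34.0), np.float64(155.21)) arrow ([-34.9, 16.9], np.float64(38.8), np.float64(154.16)) scr ([-18.0, -38.2], np.float64(42.2), np.float64(-115.22)) ([18.9, 38.8], np.float64(43.1), np.float64(64.05))
w9scr ([-17.9, -38.6], np.float64(42.5), np.float64(-114.89)) ([19.0, 39.0], np.float64(43.3), np.float64(64.04))
```

arm_command([
  {"jaw": 1,"dx": -0.2,"dy": 0.1,"dz": -0.02,"wx": 0,"wy": 0,"wz": -0.05},
  {"jaw": 1,"dx": -0.4,"dy": 0.2,"dz": -0.05,"wx": 0,"wy": 0,"wz": -0.11},
  {"jaw": 1,"dx": -0.4,"dy": 0.2,"dz": -0.05,"wx": 0,"wy": 0,"wz": -0.11},
  {"jaw": 1,"dx": -0.4,"dy": 0.2,"dz": -0.05,"wx": 0,"wy": 0,"wz": -0.11},
])

```text
time: 17.1
tool_pos: [476.4, 162.8, 259.3]
tcp_rot: [179.9, 0.2, 155.1]
ft_force: [2.3, -0.2, 5.6]
finger_gap: 36.6
```

```bash
python3 st.py; python3 av.py av3 4; python3 - <<'E'
from h import *
t=snap('side','s12');snap('top','t12');m=np.load('av3.npy')[:,:,::-1][150:400,220:430].astype(np.uint8)
g=lambda a,k: (255*np.clip(a/255.*k,0,1)**0.7).astype(np.uint8)
a=cv2.resize(g(m,1.0),None,fx=2.3,fy=2.3,interpolation=cv2.INTER_CUBIC)
b=cv2.resize(t['pixels'][:,:,::-1][220:330,300:360],(313,575),interpolation=cv2.INTER_CUBIC);cv2.imwrite('pics/w12c.png',np.hstack([a,g(b,1)])[:, :800])
E
```

```text
[476.4  162.77 259.28] [1.7989e+02 1.5000e-01 1.5514e+02] [ 2.3 -0.2  5.6] [ 0.008 -0.467  0.018] 36.6 17.1 -52.1
[476.39 162.75 259.29] [1.7989e+02 1.5000e-01 1.5513e+02] [ 1.8 -0.3  6. ] [-0.014 -0.4    0.066] 36.57 17.15 -52.1
[476.38 162.76 259.25] [1.7989e+02 1.5000e-01 1.5513e+02] [1.8 0.2 6.2] [-0.027 -0.498  0.038] 36.35 17.2 -52.1
[10.75 21.   29.5 ] 17.4
```

View pics/w12c.png

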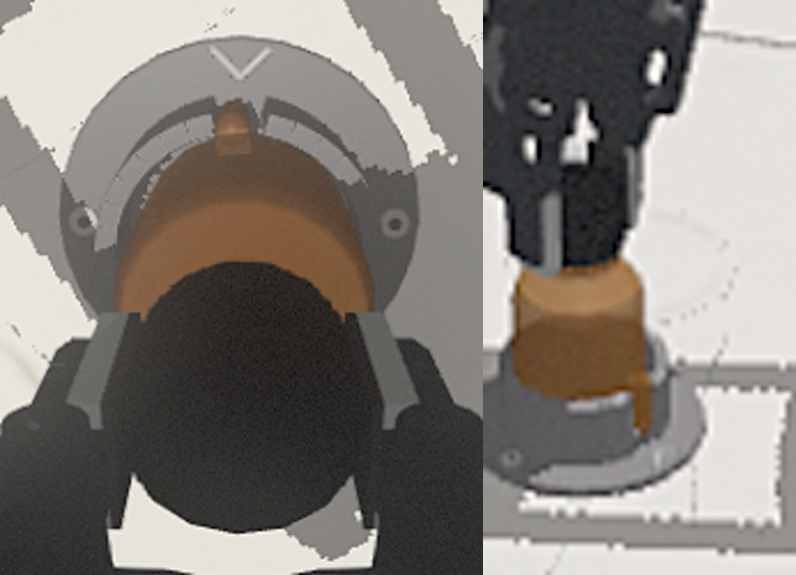

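View pics/t12.png

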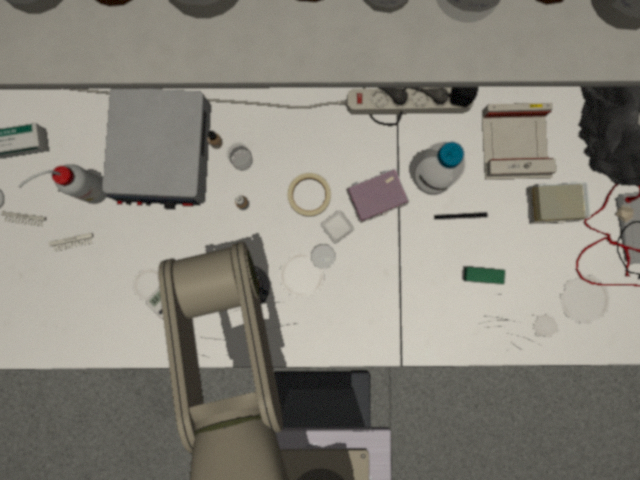

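```bash
python3 -c "
from bench import *
print(hand_in())"; python3 st.py
```

```text
the job is handed in; nothing more can be done
None
the job is handed in; nothing more can be done
```

I set the amber bottle into the holder with its rib in the arrowed slot, screwed the cap down to its stop, and backed it off by about 90°. I handed the job in at about 17.5 s with the gripper still holding the cap. The job reports no verdict.

- **Seating:** The tool stopped at 259.1 mm when the bottle went in, against about 259.2 mm expected. The last side and wrist pictures show the bottle down in the cup with the rib in the slot. At the last check the tool was at 259.3 mm, pressing down with about 6 N. There was also about 2 N of side force and a 0.2° tilt of the tool.
- **Cap stop:** The torque rose to about 0.7 N m after roughly 94° of clockwise turning. That fits a starting angle of about 1.6 rad; the pictures had suggested about 1.55.
- **Back-off:** I allowed for the bottle turning about 7° in the slot play. That puts the cap at 90° off its stop, give or take about 3°. Two things limit this:
  - The torque fell back to zero about 2° sooner than it should have, so the pads may have slipped slightly.
  - The cap's top mark was hidden under the gripper, so I could not check the final angle directly.
- **Other items:** In the last top picture nothing else had visibly moved. The timer was partly hidden by the arm, so I could only see part of it.

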